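# Press the round-window filter plate into the sprung edge clip

## Robot

A 6-joint arm with a two-finger parallel gripper is mounted at the origin on the work surface; the furniture and walls round the work are solid. World frame = base frame: x ahead of the robot, y to its left, z up, the work surface at z = 0. Lengths are in m, angles in degrees, forces in N, time in s.
With the tool pointing down it reaches from about 0.325 to 0.875 m from the base axis. Payload 4.4 kg.
Tool frame: the origin (TCP) lies between the finger pads; the fingertips stand 11 mm ahead of it and the grasp point (between the pads) lies 8 mm behind it; x points along the fingers, y is the direction in which the jaws open and shut, and the axes are right-handed (so a half turn about x gives the same grasp; the last joint's range is limited). The gripper opens to 85 mm and grips with 20 to 120 N. Pads are 22 mm wide; open, the fingers measure 114 mm over their backs; the gripper's body (76 mm by 85 mm) begins 54 mm behind the grasp point. The pads swing forward as they close: fully open they stand 13 mm farther back than shut.
Start: joints at [-72.279, 11.837, 88.321, -0, 79.842, -8.623], TCP at [0.255, -0.515, 0.242] pointing down, gripper open.
Joint ranges: [-156.59, 156.59], [-49.26, 127.26], [12.9, 141.05], [-63.56, 243.56], [4.71, 150.69], [-161.64, 161.64]. Speed limits (degrees/s): [159.86, 159.86, 180, 180, 180, 180].

## Interface

Orientations are given as a 3x3 rotation matrix whose columns are the frame's x, y, z axes.
In Python, from bench import env, imaging gives the robot as it stands.
- The arm moves only by the tool send_rows, never from a script. Its arguments are lists of equal length, an entry for each row: "travel": the shift along the tool's x, y, z in mm, a list of three; "rot": the turn, a rotation vector about the tool's x, y, z in degrees, a list of three. In form: {"travel": [[tx, ty, tz], ...], "rot": [[rx, ry, rz], ...]}. A call has 1 to 10 rows; each row is the pose to reach, as a shift and turn from the pose commanded when the call began, along the tool's axes at that moment; what a row does not reach only later rows make up. A row lasts 1/10 s, in which the tool goes at most 50 mm and 8.59 degrees, less where a joint would pass 70% of its speed; a pose out of reach is approached as far as the arm can. A call with a gripper value outside its range is refused whole. "gripper" is the closure, from -1 (fully open) to 1 (shut), set as the call begins (left out, the last holds). The fingers move at their own pace and stop on an object; "force" is the grip in N (left out, the last holds). Time passes only in rows, so rows that repeat a pose let the fingers close. It gives the time, the measured TCP pose, the force and the opening at its end, in the units of the state.
- env.get_state(): the state, without advancing time (a new reading comes with each control period).
- imaging.snapshot(name): name is "scene" or "top" or "wrist"; returns (picture, depth): 400x640x3 uint8, red, green, blue; 400x640 float32, m along the optical axis (not along the pixel's ray), 0 where there is no reading.
- imaging.get_calibration(name): a dict with "mtx" (3x3 intrinsics, pixels), "origin" and "attitude" of the camera in the world. Camera axes: x right, y down, z forward; pixel columns grow to the right and rows downward; lengths in m; the calibration is good to about 2 mm. A picture is of the moment at which its call begins: read the wrist's pose just before it. get_calibration takes no time and is no camera call; for the wrist camera it gives the pose at the moment of the call.
- env.close_job(): hands the job in, once; it reports no verdict.
The state is a dict: "time_s": time; "joint_positions": joint angles; "qd": joint speeds; "tau": joint torques, N m; "position": TCP position; "eef_rot": TCP orientation; "ft_force": force on the tool from outside, world axes, zero at the start; "wrist_torque": the same for the moment, N m; "width": finger opening in m.
Only numpy, scipy, OpenCV 4.12 (cv2) and the standard library are available. Lean on these libraries where they do the work, as an engineer would, in place of code of your own. Each camera call takes 0.05 s, during which the arm holds its last target.

## Task

Take the wide filter plate with the round window out of the rack by its top bar and press its lower edge straight down between the two sprung jaws of the edge clip, until it stands upright, roughly centred, with its lower edge fully home on the clip's base. Leave it standing there; leave the narrower plate with the square window undisturbed in the rack.

Things in the scene. Friction and masses are not known exactly. Their poses are not given: they have to be found in the camera images.
- round_plate_grip (a point): Centre of the grip bar of the plate to move. Upright aluminium plate 90 mm wide (its y), 5 thick (x), 78 tall, round 44 mm window; grey bar on top 12 thick (x), 56 long (y), 22 tall. Point is 85 mm above the plate's lower edge, 11 below the bar's top; z up. 0.1 to 0.17 kg. Stands loose in either bay of a white rack, lowest 26 mm in an 8 mm slot: lift straight up 35 mm or more to clear.
- square_plate_grip (a point): The same point of the other plate, which must stay in the rack's other bay, 120 mm away along y: 60 mm wide, with a square 30 mm window, otherwise alike. Its bar's top is 11 mm above this point (96 mm above the rack's slot floor): carry the round-window plate past or over it clear.
- clip_seat (a point): Edge clip's seat: point on top of its fixed dark steel base plate (106 mm in x, 100 in y, 14 thick), midway between the jaws. z up; slot runs along y; jaws part along x. Fully home, the plate's lower edge rests at this level, so its bar's centre is 85 mm above this point. Grey spring housings stand 28 to 44 mm either side of the slot, 28 mm high above this point.
- clip_mouth (a point): Middle of the mouth between the two jaw tops, 47 mm above clip_seat, same axes. Steel jaws, 60 mm long in y, 2 mm apart from 2 to 20 mm above the seat, then flared 25 degrees outward to a mouth about 27 mm wide. Each slides outward up to 11 mm against its own spring (7 N at rest, plus 0.5 N per mm). Pressing the plate in takes about 5 to 15 N downward; its weight alone does not do it.

How it is judged (in metres and radians):
At the end, for the whole second after the job is handed in: The round-window plate stands at rest between the jaws, its lower edge home on the clip's base (bar centre 78 to 90 mm above the seat), bar within 15 mm of the slot's middle across it and 20 mm along it, upright and in line with the slot within 0.2 rad (z of round_plate_grip in the frame of clip_seat between 0.078 and 0.09 m and x of round_plate_grip in the frame of clip_seat between -0.015 and 0.015 m and y of round_plate_grip in the frame of clip_seat between -0.02 and 0.02 m and angle between round_plate_grip's own z axis and vertical below 0.2 rad and angle between the x axis of round_plate_grip and the x axis of clip_seat, either way round below 0.2 rad and linear speed of round_plate below 0.02 m/s); the robot touches nothing.
It fails at once if the square-window plate is moved by more than 20 mm (distance of square_plate_grip from where it was at the start of the episode above 0.02 m).
It also fails if it takes over 42 s, if anything falls off the work surface, if the arm or the gripper's body presses on something with over 40 N, if the wrist force passes 120 N, or if a joint passes its speed limit or range.

## Working session

There is one attempt and no reset: what is moved stays moved. The work goes in short steps, Python scripts to look and compute and a tool call to move; the robot and the scene stay as the last step left them, time stands still between calls to the robot, and variables do not carry over. Pictures are saved under pics/ and viewed, and the job is handed in when it is done.

Besides the shell and the picture viewer there is one more tool, called after "Call:" as a command line: name --argument value ..., lists and objects as JSON in quotes. send_rows: Moves the arm, as the interface text tells. Its arguments: {"type":"object","properties":{"travel":{"type":"array","items":{"type":"array","items":{"type":"number"}}},"rot":{"type":"array","items":{"type":"array","items":{"type":"number"}}},"gripper":{"type":"number"},"force":{"type":"number"}},"required":["travel","rot"]}

```bash
mkdir -p pics; ls
cat > h.py <<'E'
import numpy as np, cv2
from bench import env, imaging
def snap(n,tag):
    c=imaging.get_calibration(n); p,d=imaging.snapshot(n)
    cv2.imwrite(f'pics/{tag}.png',p[:,:,::-1]); np.savez(f'{tag}.npz',p=p,d=d,K=np.array(c['mtx']),o=np.array(c['origin']),R=np.array(c['attitude']))
def cloud(tag):
    z=np.load(f'{tag}.npz'); d=z['d'];K=z['K'];v,u=np.mgrid[:d.shape[0],:d.shape[1]]
    P=np.stack([(u-K[0,2])/K[0,0]*d,(v-K[1,2])/K[1,1]*d,d],-1)@z['R'].T+z['o']
    P[d<=0]=np.nan
    return P,z['p']
E
python3 - <<'E'
from h import *
np.set_printoptions(precision=4,suppress=True)
s=env.get_state();print(s)
snap('scene','s0');snap('top','t0')
for n in('s0','t0'):
    z=np.load(n+'.npz');print(z['K'],z['o'],z['R'])
E
```

```text
pics
{'time_s': 0.0, 'joint_positions': array([-72.2777,  11.8855,  88.4073,  -0.0009,  79.84  ,  -8.6246]), 'qd': array([ 0.0505, -0.0935,  0.0388,  0.0277,  0.0477,  0.0484]), 'tau': array([ -0.0021, -38.3042, -29.1597,  -0.0003,   0.0106,  -0.    ]), 'position': array([ 0.2549, -0.5146,  0.2411]), 'eef_rot': array([[-0.0007,  0.4438, -0.8961],
       [ 0.0022, -0.8961, -0.4438],
       [-1.    , -0.0023, -0.0003]]), 'ft_force': array([-0.1208, -0.0866,  0.1242]), 'wrist_torque': array([ 0.059 ,  0.0133, -0.0768]), 'width': 0.08537232115909643}
[[489.6978   0.     315.0074]
 [  0.     489.6978 193.624 ]
 [  0.       0.       1.    ]] [-0.2239 -0.4005  0.4723] [[ 0.4455 -0.3804  0.8105]
 [-0.8951 -0.2063  0.3952]
 [ 0.0169 -0.9015 -0.4324]]
[[383.7319   0.     327.6879]
 [  0.     383.7319 197.3368]
 [  0.       0.       1.    ]] [ 0.3974 -0.0471  0.9466] [[-0.0053 -0.9896  0.1436]
 [-0.9999  0.0037 -0.0113]
 [ 0.0106 -0.1437 -0.9896]]
```

View pics/s0.png

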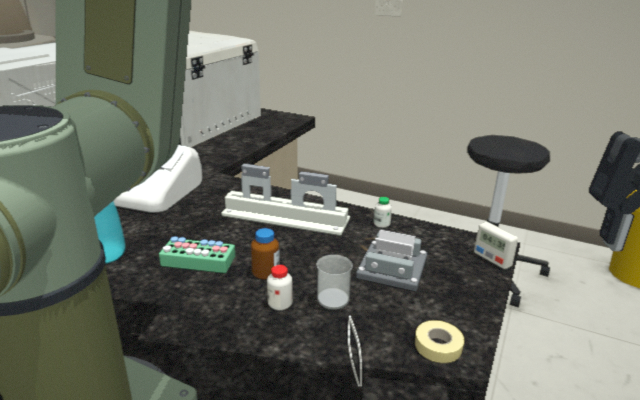

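View pics/t0.png

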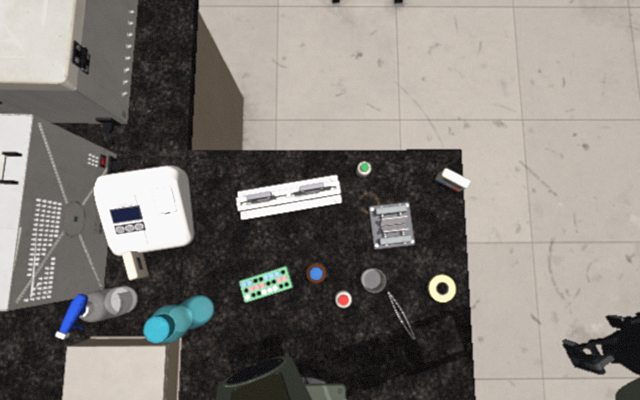

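The round-window plate is the right-hand one: at about (315,190) in the scene view and (318,187) from the top. The square plate is at (257,180) in the scene view. The clip is at (393,260) in the scene view and (392,226) from the top.

Run:
```python
from h import *
np.set_printoptions(precision=4,suppress=True)
P,p=cloud('t0')
def box(u0,u1,v0,v1): return P[v0:v1,u0:u1].reshape(-1,3),p[v0:v1,u0:u1].reshape(-1,3)
def rect(Q,l):
    r=cv2.minAreaRect((Q[:,:2]*1000).astype(np.float32));print(l,len(Q),np.round(r[0],1),np.round(r[1],1),round(r[2],1),'zmed',np.nanmedian(Q[:,2]),'box',np.round(cv2.boxPoints(r)).tolist())
Q,c=box(225,350,165,230); print('rack hist',np.histogram(Q[:,2],bins=np.arange(0,.16,.01)))
b=Q[Q[:,2]>.085]; y=b[:,1]
m=np.nanmedian(y)
import itertools
ys=np.sort(y);g=np.argmax(np.diff(ys));cut=(ys[g]+ys[g+1])/2;print('cut',cut,ys[g],ys[g+1])
rect(b[y<cut],'right bar');rect(b[y>cut],'left bar')
rect(Q[(Q[:,2]>.006)&(Q[:,2]<.06)],'rack')
Q,c=box(360,425,198,258);print('clip hist',np.histogram(Q[:,2],bins=np.arange(0,.16,.005)))
for a,bb in((.008,.02),(.03,.046),(.05,.075)): 
    s=Q[(Q[:,2]>a)&(Q[:,2]<bb)]
    if len(s)>5: rect(s,(a,bb))
rect(Q[Q[:,2]>.008],'clipall')
for n,r in(('t0',(235,350,165,255)),):
  im=cv2.imread('pics/t0.png')[160:265,230:430]; cv2.imwrite('pics/t0z.png',cv2.resize(im,None,fx=4,fy=4,interpolation=cv2.INTER_CUBIC))
im=cv2.imread('pics/s0.png')[150:300,210:440]; cv2.imwrite('pics/s0z.png',cv2.resize(im,None,fx=3.4,fy=3.4,interpolation=cv2.INTER_CUBIC))
```

```text
rack hist (array([3700,  247,  142,  822,   26,   22,   17,   13,   61,   41,  274,
          0,    0,    0,    0]), array([0.  , 0.01, 0.02, 0.03, 0.04, 0.05, 0.06, 0.07, 0.08, 0.09, 0.1 ,
       0.11, 0.12, 0.13, 0.14, 0.15]))
cut 0.04658171896741439 0.024079859490222018 0.06908357844460677
right bar 182 [544.9 -18.9] [13.5 87.8] 8.4 zmed 0.10286405983339209 box [[532.0, 24.0], [545.0, -63.0], [558.0, -61.0], [545.0, 26.0]]
left bar 170 [525.   96.9] [14.5 56.3] 7.5 zmed 0.10316064553291626 box [[514.0, 124.0], [522.0, 68.0], [536.0, 70.0], [529.0, 126.0]]
rack 2260 [535.3  37.6] [ 70. 249.] 9.6 zmed 0.01116604695372736 box [[480.0, 154.0], [522.0, -91.0], [591.0, -79.0], [549.0, 166.0]]
clip hist (array([894,  38, 689, 181,  13,  28,  76, 141, 383,  58,  49,  76,  45,
         0,   0,   0,   0,   0,   0,   0,   0,   0,   0,   0,   0,   0,
         0,   0,   0,   0,   0]), array([0.   , 0.005, 0.01 , 0.015, 0.02 , 0.025, 0.03 , 0.035, 0.04 ,
       0.045, 0.05 , 0.055, 0.06 , 0.065, 0.07 , 0.075, 0.08 , 0.085,
       0.09 , 0.095, 0.1  , 0.105, 0.11 , 0.115, 0.12 , 0.125, 0.13 ,
       0.135, 0.14 , 0.145, 0.15 , 0.155]))
(0.008, 0.02) 897 [ 464.  -212.2] [106.  100.8] 6.5 zmed 0.013616003873776705 box [[406.0, -168.0], [417.0, -268.0], [522.0, -256.0], [511.0, -156.0]]
(0.03, 0.046) 614 [ 463.8 -211.4] [93.8 75.5] 6.6 zmed 0.04091158566109493 box [[413.0, -179.0], [422.0, -254.0], [515.0, -243.0], [506.0, -168.0]]
(0.05, 0.075) 170 [ 463.9 -211.8] [32.1 59.5] 6.0 zmed 0.05754353076985397 box [[445.0, -184.0], [451.0, -243.0], [483.0, -240.0], [477.0, -181.0]]
clipall 1766 [ 464.  -212.2] [106.  100.8] 6.5 zmed 0.017946114156877857 box [[406.0, -168.0], [417.0, -268.0], [522.0, -256.0], [511.0, -156.0]]
```

```bash
sleep 0.1
```

Call:
send_rows --travel '[[0,-15,-23],[0,-41,-62],[0,-68,-104],[0,-95,-144],[0,-122,-185],[0,-149,-226],[0,-176,-268],[0,-203,-309],[0,-230,-350],[0,-257,-391]]' --rot '[[-5,0,0],[-12,0,0],[-20,0,0],[-28,0,0],[-36,0,0],[-44,0,0],[-52,0,0],[-60,0,0],[-67,0,0],[-72,0,0]]' --gripper -1

```text
time_s: 1.1
position: [0.4919, -0.1094, 0.242]
eef_rot: [[-0.0, 0.989, 0.149], [0.0, 0.149, -0.989], [-1.0, -0.0, -0.0]]
ft_force: [1.4, -1.1, -0.3]
width: 0.0852
```

Run:
```python
from h import *
np.set_printoptions(precision=4,suppress=True)
s=env.get_state();print(s['position'],s['eef_rot'],s['joint_positions'])
P,p=cloud('t0')
Q=P[165:230,225:350].reshape(-1,3)
b=Q[Q[:,2]>.098]
for l,q in(('R',b[b[:,1]<.0466]),('L',b[b[:,1]>.0466])):
    r=cv2.minAreaRect((q[:,:2]*1000).astype(np.float32));print(l,len(q),r,q.mean(0))
```

```text
[ 0.4919 -0.1094  0.242 ] [[-0.0003  0.9888  0.1493]
 [ 0.      0.1493 -0.9888]
 [-1.     -0.0003 -0.0001]] [-22.387    3.1551  98.1254  -0.006   78.7357 -30.9702]
R 140 ((544.9987182617188, -19.564245223999023), (12.569024085998535, 55.463356018066406), 9.983837127685547) [ 0.5447 -0.0202  0.1035]
L 144 ((525.1085815429688, 98.03302001953125), (12.905017852783203, 54.55902099609375), 10.434832572937012) [0.5246 0.0979 0.1034]
```

Call:
send_rows --travel '[[0,20,-24],[0,45,-55],[0,60,-73],[0,66,-80],[0,66,-80]]' --rot '[[0,0,0],[0,0,0],[-1,0,0],[-1,0,0],[-1,0,0]]'

```text
time_s: 1.6
position: [0.5451, -0.0221, 0.2417]
eef_rot: [[-0.001, 0.986, 0.164], [-0.0, 0.164, -0.986], [-1.0, -0.001, -0.0]]
ft_force: [0.4, -0.8, 0.2]
width: 0.0853
```

Run:
```python
from h import *
np.set_printoptions(precision=4,suppress=True)
s=env.get_state();print(s['position'],s['eef_rot'])
snap('wrist','w0')
P,p=cloud('w0')
Q=P.reshape(-1,3);Q=Q[~np.isnan(Q[:,0])]
b=Q[(Q[:,2]>.095)&(Q[:,2]<.11)&(Q[:,0]>.48)&(Q[:,0]<.6)]
print(len(b))
for l,q in(('R',b[b[:,1]<.045]),('L',b[b[:,1]>.045])):
    if len(q)>10:
        r=cv2.minAreaRect((q[:,:2]*1000).astype(np.float32));print(l,len(q),r,np.median(q,0))
```

```text
[ 0.5451 -0.0221  0.2417] [[-0.0012  0.9865  0.1639]
 [-0.0001  0.1639 -0.9865]
 [-1.     -0.0012 -0.0001]]
2118
R 973 ((543.3524780273438, -18.59017562866211), (14.037468910217285, 55.226192474365234), 9.473063468933105) [ 0.5433 -0.0169  0.1034]
L 1145 ((523.8850708007812, 94.71432495117188), (14.001922607421875, 48.280513763427734), 9.082276344299316) [0.5241 0.0948 0.1034]
```

View pics/w0.png

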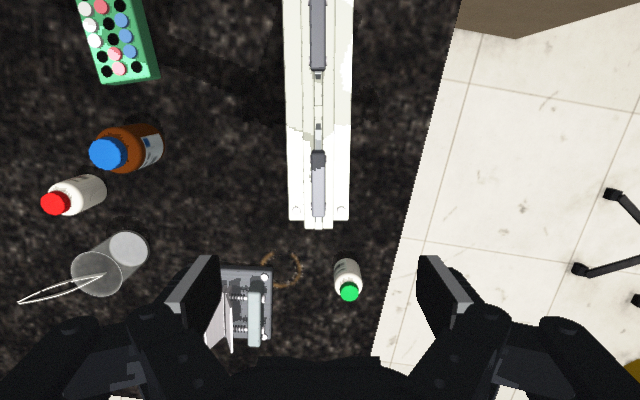

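The round bar is at (317,183), lined up along the tool, with the square bar above it in the image. The grasp is well aligned, so I'm descending.

Call:
send_rows --travel '[[20,0,-2],[55,0,-3],[90,0,-3],[120,0,-3],[140,0,-3],[152,0,-3],[157,0,-3],[157,0,-3]]' --rot '[[0,0,0],[0,0,0],[0,0,0],[0,0,0],[0,0,0],[0,0,0],[0,0,0],[0,0,0]]'

```text
time_s: 2.45
position: [0.5446, -0.0205, 0.0853]
eef_rot: [[-0.0, 0.987, 0.161], [-0.0, 0.161, -0.987], [-1.0, -0.0, 0.0]]
ft_force: [-1.0, 0.4, 0.2]
width: 0.0856
```

Call:
send_rows --travel '[[0,0,0],[0,0,0],[0,0,0],[0,0,0],[0,0,0],[0,0,0],[0,0,0],[0,0,0],[0,0,0],[0,0,0]]' --rot '[[0,0,0],[0,0,0],[0,0,0],[0,0,0],[0,0,0],[0,0,0],[0,0,0],[0,0,0],[0,0,0],[0,0,0]]' --gripper 1 --force 60

```text
time_s: 3.45
position: [0.5451, -0.0198, 0.0857]
eef_rot: [[0.001, 0.987, 0.162], [-0.0, 0.162, -0.987], [-1.0, 0.001, 0.0]]
ft_force: [-1.1, -0.1, 4.4]
width: 0.0111
```

Call:
send_rows --travel '[[-5,0,0],[-15,0,0],[-30,0,0],[-45,0,0],[-60,0,0],[-80,0,0],[-97,0,0],[-107,0,0],[-110,0,0],[-110,0,0]]' --rot '[[0,0,0],[0,0,0],[0,0,0],[0,0,0],[0,0,0],[0,0,0],[0,0,0],[0,0,0],[0,0,0],[0,0,0]]'

```text
time_s: 4.45
position: [0.5446, -0.0198, 0.1953]
eef_rot: [[0.0, 0.987, 0.162], [-0.0, 0.162, -0.987], [-1.0, 0.0, 0.0]]
ft_force: [-0.1, 0.2, -1.5]
width: 0.0111
```

Run:
```python
from h import *
np.set_printoptions(precision=4,suppress=True)
s=env.get_state();print(s['position'],s['ft_force'],s['width'])
snap('wrist','w1');snap('scene','s1')
im=cv2.imread('pics/s1.png')[100:300,200:460]; cv2.imwrite('pics/s1z.png',cv2.resize(im,None,fx=3,fy=3,interpolation=cv2.INTER_CUBIC))
```

```text
[ 0.5446 -0.0198  0.1953] [-0.1259  0.1593 -1.5092] 0.011125590534486272
```

View pics/s1z.png

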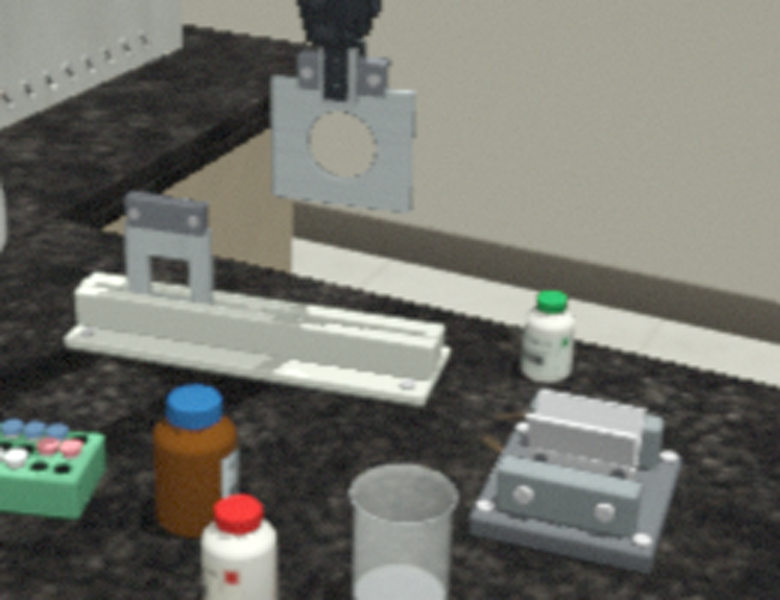

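View pics/w1.png

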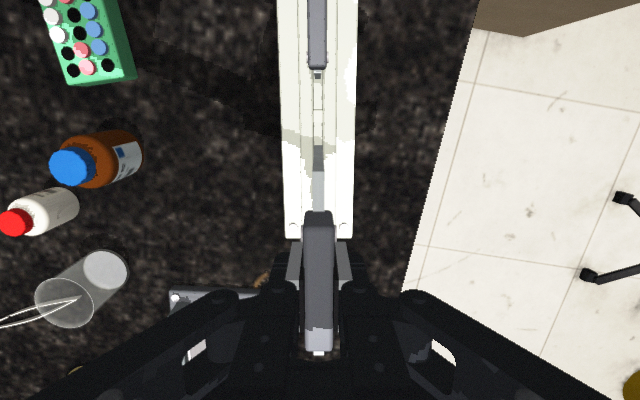

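Call:
send_rows --travel '[[0,-6,10],[0,-20,32],[0,-38,61],[0,-56,90],[0,-74,118],[0,-90,144],[0,-102,163],[0,-109,174],[0,-110.5,176.5],[0,-110.5,176.5]]' --rot '[[0,0,0],[0,0,0],[1,0,0],[2,0,0],[3,0,0],[3,0,0],[3,0,0],[3,0,0],[3,0,0],[3,0,0]]'

```text
time_s: 5.55
position: [0.4641, -0.2118, 0.1949]
eef_rot: [[-0.0, 0.994, 0.11], [0.001, 0.11, -0.994], [-1.0, -0.0, -0.001]]
ft_force: [0.5, -0.3, -1.5]
width: 0.0111
```

Call:
send_rows --travel '[[7,0,0],[20,0,0],[30,0,0],[37,0,0],[40,0,0],[40,0,0]]' --rot '[[0,0,0],[0,0,0],[0,0,0],[0,0,0],[0,0,0],[0,0,0]]'

```text
time_s: 6.15
position: [0.464, -0.2114, 0.1544]
eef_rot: [[-0.001, 0.994, 0.111], [0.001, 0.111, -0.994], [-1.0, -0.001, -0.001]]
ft_force: [0.0, 0.5, -2.2]
width: 0.0108
```

Run:
```python
from h import *
np.set_printoptions(precision=4,suppress=True)
s=env.get_state();print(s['position'],s['ft_force'],s['width'],s['eef_rot'])
snap('top','t2');snap('scene','s2')
im=cv2.imread('pics/s2.png')[130:300,310:480]; a=cv2.resize(im,(400,400),interpolation=cv2.INTER_CUBIC)
im=cv2.imread('pics/t2.png')[180:270,345:435]; b=cv2.resize(im,(400,400),interpolation=cv2.INTER_CUBIC)
cv2.imwrite('pics/c2.png',np.hstack([a,b]))
```

```text
[ 0.464  -0.2114  0.1544] [ 0.022   0.501  -2.2344] 0.010802287756528292 [[-0.0014  0.9938  0.1108]
 [ 0.001   0.1108 -0.9938]
 [-1.     -0.0012 -0.0011]]
```

View pics/c2.png

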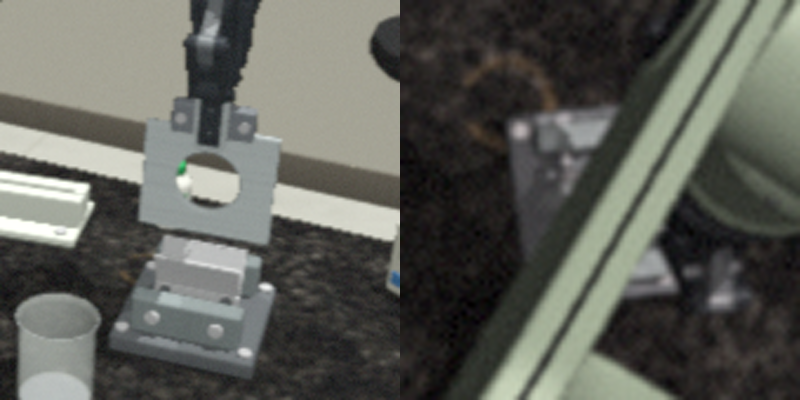

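The plate hangs above the jaws, its bottom edge running from (140,222) to (268,242) in the left crop. I'm checking its offset across the slot using the scene camera's depth.

Run:
```python
from h import *
np.set_printoptions(precision=4,suppress=True)
for tag in('s2',):
    P,p=cloud(tag);Q=P.reshape(-1,3);Q=Q[~np.isnan(Q[:,0])]
    a=np.radians(6.4);c=np.array([.464,-.212])
    L=(Q[:,:2]-c)@np.array([[np.cos(a),-np.sin(a)],[np.sin(a),np.cos(a)]])
    m=(abs(L[:,0])<.06)&(abs(L[:,1])<.07)
    L=L[m];z=Q[m,2]
    for z0 in np.arange(.035,.17,.01):
        k=(z>=z0)&(z<z0+.01)
        if k.sum():print(round(z0,3),k.sum(),'x pct',np.percentile(L[k,0],[2,50,98]),'y',np.percentile(L[k,1],[1,99]))
```

```text
0.035 582 x pct [-0.0461 -0.0367  0.0366] y [-0.0404  0.0339]
0.045 301 x pct [-0.015   0.0062  0.0114] y [-0.0324  0.0267]
0.055 273 x pct [-0.0176  0.0088  0.0144] y [-0.0325  0.0263]
0.075 225 x pct [-0.0043 -0.002   0.0005] y [-0.0467  0.0416]
0.085 323 x pct [-0.0044 -0.0021  0.0018] y [-0.0462  0.0425]
0.095 232 x pct [-0.0043 -0.0019  0.0017] y [-0.0466  0.0418]
0.105 175 x pct [-0.0039 -0.0018  0.0012] y [-0.0469  0.0421]
0.115 173 x pct [-0.0046 -0.0019  0.0012] y [-0.0465  0.0428]
0.125 200 x pct [-0.0046 -0.0017  0.0005] y [-0.0466  0.042 ]
0.135 266 x pct [-0.011  -0.0018  0.0007] y [-0.0465  0.0422]
0.145 309 x pct [-0.018  -0.0027  0.0021] y [-0.0465  0.0415]
0.155 241 x pct [-0.0199 -0.0063  0.0011] y [-0.0433  0.0396]
0.165 248 x pct [-0.0197 -0.0056  0.0042] y [-0.0297  0.0248]
```

Call:
send_rows --travel '[[4,0,0],[10,0,0],[16,0,0],[22,0,0],[28,0,0],[33,0,0],[37,0,0],[40,0,0],[42,0,0],[42,0,0]]' --rot '[[0,0,0],[0,0,0],[0,0,0],[0,0,0],[0,0,0],[0,0,0],[0,0,0],[0,0,0],[0,0,0],[0,0,0]]' --force 100

```text
time_s: 7.25
position: [0.464, -0.2121, 0.1143]
eef_rot: [[-0.001, 0.994, 0.111], [-0.0, 0.111, -0.994], [-1.0, -0.001, -0.0]]
ft_force: [-3.4, 1.0, 5.5]
width: 0.0103
```

Call:
send_rows --travel '[[3,0,0],[6,0,0],[9,0,0],[12,0,0],[14,0,0],[16,0,0],[17,0,0],[18,0,0],[18,0,0]]' --rot '[[0,0,0],[0,0,0],[0,0,0],[0,0,0],[0,0,0],[0,0,0],[0,0,0],[0,0,0],[0,0,0]]'

```text
time_s: 8.15
position: [0.4649, -0.2129, 0.0968]
eef_rot: [[0.001, 0.994, 0.111], [-0.002, 0.111, -0.994], [-1.0, 0.001, 0.002]]
ft_force: [-2.5, -0.9, 5.7]
width: 0.0107
```

Call:
send_rows --travel '[[1,0,0],[2,0,0],[3,0,0],[4,0,0],[4,0,0],[4,0,0]]' --rot '[[0,0,0],[0,0,0],[0,0,0],[0,0,0],[0,0,0],[0,0,0]]'

```text
time_s: 8.75
position: [0.4649, -0.213, 0.0928]
eef_rot: [[0.001, 0.994, 0.111], [-0.002, 0.111, -0.994], [-1.0, 0.001, 0.002]]
ft_force: [-3.4, -2.2, 5.0]
width: 0.0104
```

Call:
send_rows --travel '[[1,0,0],[2,0,0],[3,0,0],[3,0,0],[3,0,0]]' --rot '[[0,0,0],[0,0,0],[0,0,0],[0,0,0],[0,0,0]]'

```text
time_s: 9.25
position: [0.4653, -0.2132, 0.0918]
eef_rot: [[0.001, 0.994, 0.111], [-0.002, 0.111, -0.994], [-1.0, 0.001, 0.003]]
ft_force: [-7.0, 1.1, 16.5]
width: 0.0103
```

Contact with the base: the TCP stopped at 0.0918 while the upward force rose to 16.5 N. I'll check the image before letting go.

```bash
cat > chk.py <<'E'
from h import *
import sys
np.set_printoptions(precision=4,suppress=True)
t=sys.argv[1]
s=env.get_state();print(s['time_s'],s['position'],s['ft_force'],s['width'])
snap('scene',t)
im=cv2.imread(f'pics/{t}.png')[150:300,310:460]; cv2.imwrite(f'pics/{t}z.png',cv2.resize(im,(600,600),interpolation=cv2.INTER_CUBIC))
P,p=cloud(t);Q=P.reshape(-1,3);Q=Q[~np.isnan(Q[:,0])]
a=np.radians(6.4);c=np.array([.464,-.212])
L=(Q[:,:2]-c)@np.array([[np.cos(a),-np.sin(a)],[np.sin(a),np.cos(a)]])
m=(abs(L[:,0])<.06)&(abs(L[:,1])<.07)
L=L[m];z=Q[m,2]
for z0 in np.arange(.04,.13,.01):
    k=(z>=z0)&(z<z0+.01)
    if k.sum():print(round(z0,3),k.sum(),'x pct',np.percentile(L[k,0],[2,50,98]),'y',np.percentile(L[k,1],[1,99]))
k=(abs(L[:,1])>.0355)&(z>.05)&(abs(L[:,0])<.01);print('plate wing top z',np.percentile(z[k],[90,98,100]))
E
python3 chk.py s3
```

```text
9.25 [ 0.4653 -0.2132  0.0918] [-6.9896  1.1135 16.5334] 0.010341484433813481
0.04 525 x pct [-0.0454 -0.012   0.0115] y [-0.0474  0.0399]
0.05 435 x pct [-0.0171 -0.0011  0.0161] y [-0.0475  0.0395]
0.06 230 x pct [-0.0183 -0.0014  0.0161] y [-0.0478  0.0409]
0.07 230 x pct [-0.0037 -0.0013  0.001 ] y [-0.0481  0.041 ]
0.08 254 x pct [-0.0159 -0.0018  0.0008] y [-0.0482  0.0404]
0.09 241 x pct [-0.0185 -0.005   0.0034] y [-0.0476  0.0395]
0.1 228 x pct [-0.0188 -0.0052  0.004 ] y [-0.0313  0.0233]
0.11 82 x pct [-0.0191 -0.0125  0.0104] y [-0.0301  0.0214]
0.12 46 x pct [-0.0361 -0.0192  0.0337] y [-0.017   0.0074]
plate wing top z [0.3904 0.4102 0.4211]
```

View pics/s3z.png

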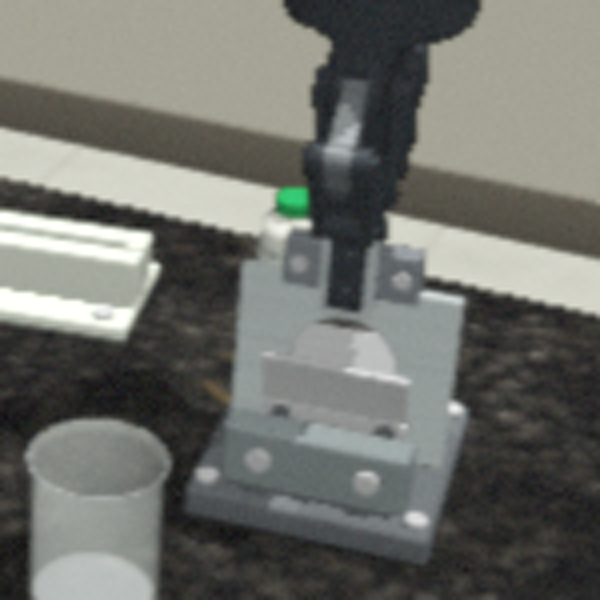

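The plate stands between the jaws, with its lower edge down at the base at about (440,470) in the crop. Releasing now.

Call:
send_rows --travel '[[0,0,0],[0,0,0],[0,0,0],[0,0,0],[0,0,0],[0,0,0],[0,0,0],[0,0,0]]' --rot '[[0,0,0],[0,0,0],[0,0,0],[0,0,0],[0,0,0],[0,0,0],[0,0,0],[0,0,0]]' --gripper -1

```text
time_s: 10.1
position: [0.4643, -0.2119, 0.0882]
eef_rot: [[-0.0, 0.994, 0.11], [0.0, 0.11, -0.994], [-1.0, -0.0, -0.0]]
ft_force: [-0.0, -0.1, 0.3]
width: 0.0853
```

Call:
send_rows --travel '[[-4,0,0],[-15,0,0],[-35,0,0],[-60,0,0],[-85,0,0],[-105,0,0],[-115,0,0],[-120,0,0],[-120,0,0]]' --rot '[[0,0,0],[0,0,0],[0,0,0],[0,0,0],[0,0,0],[0,0,0],[0,0,0],[0,0,0],[0,0,0]]'

```text
time_s: 11.0
position: [0.4645, -0.212, 0.2088]
eef_rot: [[0.001, 0.994, 0.111], [-0.001, 0.111, -0.994], [-1.0, 0.001, 0.001]]
ft_force: [-0.1, 0.3, 0.5]
width: 0.0851
```

```bash
python3 chk.py s4
python3 - <<'E'
from h import *
np.set_printoptions(precision=4,suppress=True)
snap('wrist','w4')
for t in('s4','w4'):
    P,p=cloud(t);Q=P.reshape(-1,3)
    q=Q[(Q[:,2]>.100)&(Q[:,2]<.122)&(abs(Q[:,0]-.464)<.03)&(abs(Q[:,1]+.212)<.05)]
    if len(q)>10:print(t,len(q),cv2.minAreaRect((q[:,:2]*1000).astype(np.float32)),np.percentile(q[:,2],[2,50,98]))
for t in('s0','s4'):
    P,p=cloud(t);Q=P.reshape(-1,3)
    q=Q[(Q[:,2]>.085)&(Q[:,2]<.108)&(abs(Q[:,0]-.525)<.03)&(abs(Q[:,1]-.097)<.045)]
    print(t,'square',len(q),np.mean(q,0))
E
```

```text
11.0 [ 0.4645 -0.212   0.2088] [-0.1251  0.3091  0.4697] 0.08508003729385136
0.04 534 x pct [-0.0453 -0.0131  0.0107] y [-0.047   0.0393]
0.05 448 x pct [-0.0179 -0.0023  0.0154] y [-0.0472  0.0397]
0.06 215 x pct [-0.0182 -0.0025  0.015 ] y [-0.0479  0.0406]
0.07 265 x pct [-0.0049 -0.0025  0.0004] y [-0.0479  0.041 ]
0.08 260 x pct [-0.006  -0.0028 -0.0002] y [-0.0481  0.0401]
0.09 239 x pct [-0.0086 -0.0057  0.0023] y [-0.0471  0.0399]
0.1 257 x pct [-0.0085 -0.0057  0.0038] y [-0.0313  0.0238]
0.11 46 x pct [-0.0074 -0.0018  0.0032] y [-0.0298  0.0208]
plate wing top z [0.3984 0.4193 0.4268]
s4 303 ((462.9837646484375, -215.6421356201172), (15.508809089660645, 55.91248321533203), 5.826204776763916) [0.1003 0.1073 0.1108]
w4 1286 ((462.8407897949219, -211.87384033203125), (13.82475757598877, 55.36992263793945), 6.621225833892822) [0.1017 0.1094 0.1109]
s0 square 302 [0.5205 0.093  0.0961]
s4 square 295 [0.5206 0.093  0.0963]
```

View pics/s4.png

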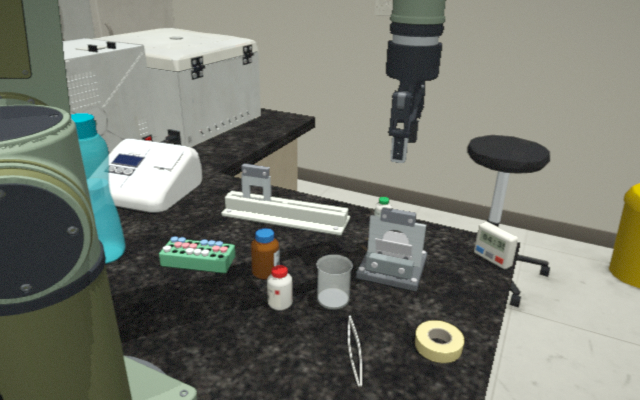

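The round plate stands upright in the clip at (397,245) and the square plate is unmoved at (257,180). The bar top is at about 0.110 m, which puts the bar centre 85 mm above the seat. Handing in.

```bash
python3 -c "
from bench import env
print(env.close_job())"
```

```text
the job is handed in; nothing more can be done
None
```

The round-window plate is standing in the edge clip, fully home, and I handed the job in at about 11 s. I took it by its top bar, lifted it straight up 110 mm, carried it to the clip and turned it 3° into line. I then pressed it down until the upward force rose from about 5 N to 16.5 N at the base, let go and backed off 120 mm.

**Last checks, after letting go:**
- **Height:** the bar top is at about 0.110 m, so the bar centre is about 85 mm above the seat.
- **Position and angle:** in the wrist view the bar is about 1 mm from the slot's middle, both across and along it, and turned 6.6° against the clip's 6.4°. Depth readings of the plate's face show it upright.
- **Square plate:** its measured position changed by less than 1 mm.
- **Gripper:** it is open and clear, with wrist force near zero.

**Small disagreement:** the scene camera puts the bar about 3.5 mm off along the slot, where the wrist camera puts it about centred. The scene camera showed the jaws shifted along the slot by a similar amount, so this looks like calibration error, and both readings are well inside the 20 mm limit. No check failed.

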